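# Open the wheel polisher's guard and take off its spindle cap

## Robot

A 7-joint arm with a two-finger parallel gripper is mounted at the origin on the work surface. World frame = base frame: x ahead of the robot, y to its left, z up, the work surface at z = 0. Lengths are in m, angles in rad, forces in N, time in s.
With the tool pointing down it reaches from about 0.425 to 0.925 m from the base axis. Payload 6.8 kg.
Tool frame: the origin (TCP) lies midway between the tips of the shut fingers; the grasp point (between the pads) lies 19 mm behind it; z points along the fingers, y is the direction in which the jaws open and shut (so a half turn about z gives the same grasp; the last joint's range is limited). The gripper opens to 88 mm and grips with 3 to 60 N. Pads are 20 mm wide; open, the fingers measure 115 mm over their backs; the gripper's body (75 mm by 178 mm) begins 61 mm behind the grasp point.
Start: joints at [1.086, 0.477, 0.022, 1.555, -0.011, 1.109, -0.083], TCP at [0.248, -0.628, 0.201] pointing down, gripper open.
Joint ranges: [-2.96, 2.96], [-0.34, 2.1], [-1.41, 1.46], [0.24, 2.44], [-1.37, 4.51], [0.17, 1.92], [-2.96, 2.96]. Speed limits (rad/s): [2.39, 2.39, 3.14, 3.14, 3.14, 3.14, 3.14].

## Interface

Orientations are given as a unit quaternion [w, x, y, z].
In Python, from workcell import robot gives the robot as it stands. The module is installed in compiled form; this text tells all that it offers.
- The arm moves only by the tool send_rows, never from a script. Its argument "motion" is a list of rows, each a list of 7 numbers: the opening in per cent of the stroke, from 0 (shut) to 100 (fully open), then the shift along the tool's x, y, z in mm, then the turn, a rotation vector about the tool's x, y, z in rad. In form: [[gripper, tx, ty, tz, wx, wy, wz], ...]. A call has 1 to 20 rows; each row shifts and turns the commanded pose from where the row before left it, along the tool's axes as they then stand; what a row does not reach is not made up. A row lasts 1/12 s, in which the tool goes at most 41.7 mm and 7.16 degrees, less where a joint would pass 70% of its speed; a pose out of reach is approached as far as the arm can. A call is refused whole if a number of a shift passes 41.7 or a number of a turn 0.125, either way. A call with a gripper value outside its range is refused whole. The fingers move at their own pace and stop on an object; "force" is the grip in N (left out, the last holds). Time passes only in rows, so rows that do not move let the fingers close. It gives the time, the measured TCP pose, the force and the opening at its end, in the units of the state.
- robot.get_obs(): the state, without advancing time (a new reading comes with each control period).
- robot.camera(name): name is "scene" or "top" or "wrist"; returns a dict with "image" (384x512x3 uint8, blue, green, red), "mtx" (3x3 intrinsics, pixels), "extrinsics" (4x4, takes a point from world to camera coordinates); the wrist camera has in their place "tool_from_camera" (4x4, takes a point from camera to tool coordinates, whose origin is the TCP and whose axes are the flange's). Camera axes: x right, y down, z forward; pixel columns grow to the right and rows downward; lengths in m; the calibration is good to about 2 mm. A picture is of the moment at which its call begins: read the wrist's pose just before it. There is no depth.
- robot.job_done(): hands the job in, once; it reports no verdict.
Trained networks look in the newest picture that a camera, given by its name, has taken for a name from the list of things; names that differ only in an ending like _2 or _b are one class to them, and where a whole thing is asked for, a point or a joint stands for the part that bears it (a point fixed in the world has none). Each returns a list of dicts, best first, with "score" (0 to 1); they miss things now and then, are a little off and sometimes report something else, mostly with a low value. They report only what shows in the picture. A call takes as long as a camera call.
- robot.search_frame(camera, thing): "point" ([x, y, z] in m, in world coordinates, good to about 4 mm: the middle of the surface that is visible of it).
- robot.trace(camera, thing): "mask" (384x512 bool, what is visible of it).
- robot.mark_of(camera, thing): "point" ([x, y, z] in m, in world coordinates, good to about 4 mm: a listed point, or the origin of a listed thing).
The state is a dict: "time_s": time; "joint_pos": joint angles; "joint_vel": joint speeds; "tau": joint torques, N m; "position": TCP position; "tcp_rot": TCP orientation; "contact_force": force on the tool from outside, world axes, zero at the start; "moment": the same for the moment, N m; "finger_gap": finger opening in m.
Only numpy, scipy, OpenCV 4.12 (cv2) and the standard library are available. Lean on these libraries where they do the work, as an engineer would, in place of code of your own. Each camera call takes 0.05 s, during which the arm holds its last target. There are 200 camera calls.

## Task

Open the bench polisher's clear guard by its handle, easing it gently all the way back onto its stop and leaving it open; then unscrew the ribbed round cap from the spindle under it - nobody knows whether the thread is right-hand or left-hand, so try it both ways - and lift it off. Finish holding the cap still in the gripper, upright and about 10 cm above its seat, touching nothing else; do not put it down, and leave the other things where they are.

Things in the scene. Friction and masses are not known exactly. Their poses are not given: they have to be found in the camera images.
- polisher: Grey bench polisher, fixed. Origin: on the table under its spindle; x from its handle side to its hinge side, y to its motor, z up. Base x -82..82, y -150..230, top z = 60 mm. Motor housing x -65..65, y 120..220, top z = 115. Round the spindle a felt disc, 90 mm across, top z = 70.
- guard (a joint): Hinge of the clear guard, rad: 0 shut (start), 1.75 on its stop; opens up and over, away from the robot. Mass 0.3 kg. Let go below about 1.1 it falls shut, above it falls to the stop and slams; on the stop it stays by its weight. Guard: hollow clear box, dark edges, open below, 145 mm deep, 130 wide, 70 tall.
- guard_hinge (a point): Middle of the guard's hinge line, on the polisher at x = 78, z = 62 mm; the line runs along the polisher's y. It does not move as the guard opens.
- guard_handle (a point): Middle of the guard's handle: round steel bar, 10 mm thick, 100 mm long, parallel to the hinge line, its axis 35 mm off the guard's front face, 25 mm below its top. Shut, it is 180 mm in front of and 45 mm above the hinge line; it circles about that line as the guard opens, and turns easily between pads closed across it.
- cap: Round ribbed steel cap, 42 mm across, 34 tall, 0.09 kg, origin at the centre of its underside, z up. Quick thread, right- or left-hand (unseen). Turned the loosening way by 80 degrees (65 to 95) it lifts straight off; the other way it stops within 8 degrees and then slips in the fingers or strains the wrist. It turns freely, without rising (2 mm play); unturned it cannot be pulled off.
- seat (a point): Centre of the felt disc's top, on the spindle axis, 70 mm above the table: where the cap's underside rests while screwed on. Fixed on the polisher. The spindle's end reaches 18 mm above it, inside the cap.
- paste_jar: Bystander: small amber glass jar with white lid, 30 mm across, 35 mm tall, standing on the polisher's side ledge; origin under its centre.
- wagon: Bystander: blue toy goods wagon, 34 x 114 x 50 mm, on the table beside the polisher; origin under its centre.
- station: Bystander: toy station, 105 x 85 x 63 mm, white walls and hipped red-brown roof; origin under its centre.
- fir: Bystander: toy fir tree on a round foot, 105 mm tall, 56 mm across; origin under its centre.
- spare_disc: Bystander: spare grey felt disc, 90 mm across, 24 mm hole, 10 mm thick, lying flat; origin under its centre.
- screwdriver: Bystander: screwdriver lying flat, 150 mm long; origin under its middle.
- brush: Bystander: flat brush lying flat, 150 mm long; origin under its middle.

How it is judged:
By the outcome, as a careful person would: the job done as asked, in the order asked, and still so for the second after the job is handed in, while the arm keeps its last pose, push and grip.
It also fails if it takes over 64 s, if anything falls off the work surface, if the arm or the gripper's body presses on something with over 40 N, if the wrist force passes 120 N, or if a joint passes its speed limit or range.

## Working session

There is one attempt and no reset: what is moved stays moved. The work goes in short steps, Python scripts to look and compute and a tool call to move; the robot and the scene stay as the last step left them, time stands still between calls to the robot, and variables do not carry over. Pictures are saved under pics/ and viewed, about 8 in all and at most 12, crops included, and the job is handed in when it is done.

Besides the shell and the picture viewer there is one more tool, called as name(argument=value, ...) on one line, values as JSON. send_rows: Moves the arm, as the interface text tells. Its arguments: {"type":"object","properties":{"motion":{"type":"array","items":{"type":"array","items":{"type":"number"}}},"force":{"type":"number"}},"required":["motion"]}

```bash
mkdir -p pics
python3 - <<'E'
from workcell import robot
import cv2,numpy as np
o=robot.get_obs();print({k:np.round(v,3).tolist() for k,v in o.items()})
ims=[]
for c in("scene","top"):
    r=robot.camera(c);ims.append(r["image"]);print(c,np.round(r["mtx"],1).tolist(),np.round(r["extrinsics"],3).tolist())
    for t in("guard_hinge","guard_handle","seat","cap","polisher","paste_jar","wagon","station","fir"):
        for d in robot.mark_of(c,t)[:2]:print(c,t,round(d["score"],2),np.round(d["point"],4))
cv2.imwrite("pics/scene.png",cv2.resize(ims[0],(780,585)));cv2.imwrite("pics/top.png",cv2.resize(ims[1],(780,585)))
E
```

```text
{'time_s': 0.0, 'joint_pos': [1.086, 0.478, 0.022, 1.556, -0.011, 1.109, -0.083], 'joint_vel': [-0.0, -0.001, 0.001, -0.0, -0.001, -0.001, -0.0], 'tau': [0.0, -58.284, 1.535, -27.261, -0.054, 0.017, 0.0], 'position': [0.248, -0.627, 0.2], 'tcp_rot': [-0.001, 0.982, 0.187, -0.0], 'contact_force': [-0.305, 0.227, -0.352], 'moment': [0.029, -0.025, -0.023], 'finger_gap': 0.088}
scene [[372.2, 0.0, 256.3], [0.0, 372.2, 189.9], [0.0, 0.0, 1.0]] [[0.904, 0.427, -0.016, -0.434], [0.271, -0.603, -0.75, -0.058], [-0.33, 0.674, -0.661, 1.528], [0.0, 0.0, 0.0, 1.0]]
scene guard_hinge 0.56 [0.6267 0.0614 0.0636]
scene guard_handle 0.85 [0.4509 0.0197 0.1087]
scene seat 0.52 [0.45   0.0193 0.1082]
scene polisher 0.76 [ 0.5539  0.0417 -0.0044]
scene paste_jar 0.6 [ 0.5826 -0.0758  0.06  ]
scene wagon 0.98 [ 0.5789 -0.1645 -0.0035]
scene station 0.97 [ 4.520e-01  5.066e-01 -1.000e-04]
scene station 0.27 [0.4507 0.0211 0.1057]
scene fir 0.67 [ 6.424e-01  4.816e-01 -5.000e-04]
top [[358.9, 0.0, 251.0], [0.0, 358.9, 189.4], [0.0, 0.0, 1.0]] [[0.024, -1.0, -0.003, -0.018], [-0.981, -0.023, -0.193, 0.486], [0.193, 0.008, -0.981, 1.163], [0.0, 0.0, 0.0, 1.0]]
top guard_hinge 0.72 [0.6477 0.4867 0.001 ]
top guard_handle 0.91 [0.4486 0.0197 0.1061]
top polisher 0.58 [ 5.534e-01  4.590e-02 -4.000e-04]
top paste_jar 0.39 [ 0.5836 -0.073   0.0607]
top wagon 0.92 [ 0.5762 -0.1663 -0.0028]
top station 0.63 [ 0.4497  0.5075 -0.0013]
top fir 0.48 [0.645  0.4876 0.0019]
top fir 0.15 [ 0.2669 -0.3077 -0.0006]
```

View pics/scene.png

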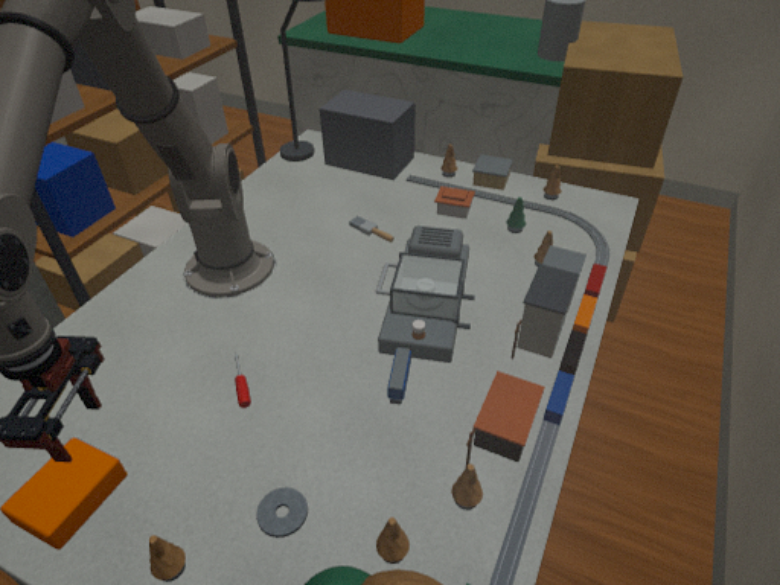

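View pics/top.png

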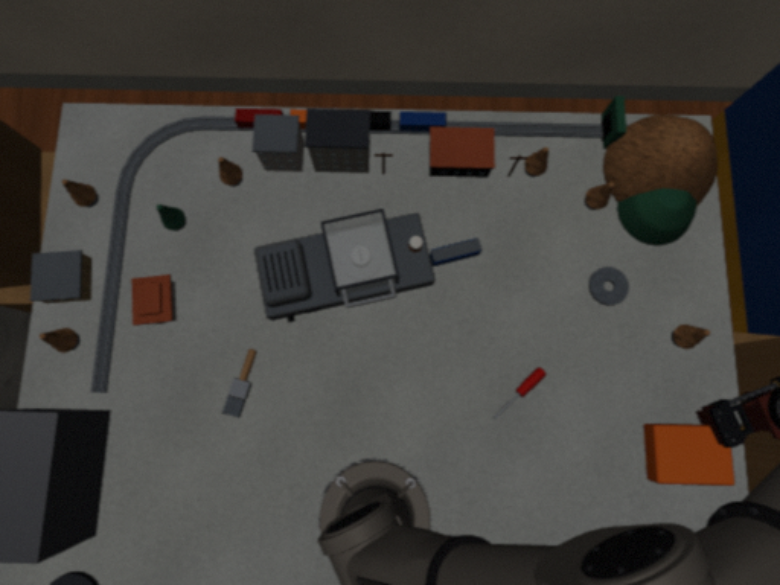

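The scene view shows the polisher near (425,290) with the guard shut, and its handle on the robot side at about (385,280). In the top view the handle bar runs (345,303) to (396,292), which puts the polisher's yaw at about 12°. The jar is at (415,243) and the wagon at (455,252), both clear of the guard. The next script refines the yaw and works out the approach.

```bash
cat > h.py <<'E'
import numpy as np,cv2
from scipy.spatial.transform import Rotation as R
from workcell import robot
def pose(o=None):
    o=o or robot.get_obs();q=o["tcp_rot"];return np.array(o["position"]),R.from_quat([q[1],q[2],q[3],q[0]])
def to_tool(v,Rt=None):  # world shift m -> tool mm
    return np.round((Rt or pose()[1]).inv().apply(v)*1000,1)
def raypt(r,uv,z):
    E=r["extrinsics"];d=E[:3,:3].T@np.linalg.inv(r["mtx"])@[uv[0],uv[1],1];c=-E[:3,:3].T@E[:3,3]
    return c+d*(z-c[2])/d[2]
E
python3 - <<'E'
from h import *
for c in("top","scene"):
    r=robot.camera(c)
    for t,z in(("guard_handle",.107),("polisher",.06),("guard",.132)):
        L=robot.trace(c,t)
        if not L: print(c,t,"none");continue
        m=L[0]["mask"].astype(np.uint8);ys,xs=np.nonzero(m)
        (cx,cy),(w,h),a=cv2.minAreaRect(np.c_[xs,ys].astype(np.float32))
        b=cv2.boxPoints(((cx,cy),(w,h),a));P=np.array([raypt(r,p,z)[:2] for p in b])
        e=P[1:]-P[:-1];print(c,t,round(L[0]["score"],2),m.sum(),np.round(P,3).tolist(),"yaws",np.round(np.degrees(np.arctan2(e[:,1],e[:,0])),1),"len",np.round(np.linalg.norm(e,axis=1),3))
    for t in("guard_handle","polisher","guard_hinge"):
        print([ (round(d["score"],2),np.round(d["point"],4).tolist()) for d in robot.mark_of(c,t)[:1]],end=" ")
    print()
E
```

```text
top guard_handle 0.88 2198 [[0.62, 0.133], [0.653, -0.008], [0.462, -0.049], [0.43, 0.087]] yaws [ -76.8 -167.9  102.8] len [0.145 0.196 0.14 ]
top polisher 0.74 5984 [[0.596, 0.298], [0.694, -0.078], [0.486, -0.125], [0.394, 0.24]] yaws [ -75.4 -167.3  104.2] len [0.389 0.213 0.376]
top guard 0.74 2273 [[0.611, 0.132], [0.646, -0.004], [0.457, -0.048], [0.425, 0.085]] yaws [ -75.8 -166.9  103.8] len [0.141 0.193 0.136]
[(0.75, [0.2672, -0.3082, -0.0018])] [(0.9, [0.5531, 0.0473, 0.0015])] [] 
scene guard_handle 0.76 1927 [[0.481, -0.087], [0.4, 0.122], [0.604, 0.165], [0.66, -0.044]] yaws [111.4  11.9 -75. ] len [0.225 0.209 0.216]
scene polisher 0.67 3974 [[0.506, -0.168], [0.319, 0.291], [0.582, 0.351], [0.705, -0.111]] yaws [112.2  13.  -75.1] len [0.495 0.27  0.478]
scene guard 0.96 1944 [[0.495, -0.111], [0.414, 0.091], [0.613, 0.135], [0.668, -0.068]] yaws [111.6  12.5 -74.8] len [0.218 0.204 0.21 ]
[(0.91, [0.4516, 0.0221, 0.1066])] [(0.78, [0.5532, 0.0431, -0.0039])] [(0.75, [0.6228, 0.0589, 0.0642])]
```

send_rows(motion=[[30,0,0,-8,0,0,-0.118],[30,0,0,-8,0,0,-0.118],[30,0,0,-8,0,0,-0.118],[30,0,0,-8,0,0,-0.118],[30,0,0,-8,0,0,-0.118],[30,0,0,-8,0,0,-0.118],[30,0,0,-8,0,0,-0.118],[30,0,0,-8,0,0,-0.118],[30,0,0,-8,0,0,-0.118],[30,0,0,-8,0,0,-0.118],[30,0,0,-8,0,0,-0.118],[30,0,0,-8,0,0,-0.118]], force=20)

```text
time_s: 2.7
position: [0.2483, -0.6277, 0.2976]
tcp_rot: [0.0, 0.622, 0.783, -0.0]
contact_force: [0.4, 0.1, -0.5]
finger_gap: 0.0263
```

send_rows(motion=[[30,29.2,25.2,0,0,0,0],[30,29.2,25.2,0,0,0,0],[30,29.2,25.2,0,0,0,0],[30,29.2,25.2,0,0,0,0],[30,29.2,25.2,0,0,0,0],[30,29.2,25.2,0,0,0,0],[30,29.2,25.2,0,0,0,0],[30,29.2,25.2,0,0,0,0],[30,29.2,25.2,0,0,0,0],[30,29.2,25.2,0,0,0,0],[30,29.2,25.2,0,0,0,0],[30,29.2,25.2,0,0,0,0],[30,29.2,25.2,0,0,0,0],[30,29.2,25.2,0,0,0,0]])

```text
time_s: 3.87
position: [0.5031, -0.1496, 0.2975]
tcp_rot: [0.0, 0.625, 0.781, -0.0]
contact_force: [1.1, -0.2, 0.2]
finger_gap: 0.0265
```

send_rows(motion=[[30,29.5,-1.6,4,0,0,0],[30,29.5,-1.6,4,0,0,0],[30,29.5,-1.6,4,0,0,0],[30,29.5,-1.6,4,0,0,0],[30,29.5,-1.6,4,0,0,0],[30,29.5,-1.6,4,0,0,0],[30,0,0,0,0,0,0],[30,0,0,0,0,0,0]])

```text
time_s: 4.53
position: [0.4538, 0.0206, 0.2734]
tcp_rot: [0.0, 0.623, 0.782, -0.0]
contact_force: [0.8, -1.1, -0.0]
finger_gap: 0.026
```

Run:
```python
from h import *
o=robot.get_obs();p,Rt=pose(o);print(o["time_s"],p,np.degrees(Rt.as_euler("ZYX")),np.round(o["joint_pos"],2))
r=robot.camera("wrist");cv2.imwrite("pics/w1.png",r["image"]);T=r["tool_from_camera"];print(np.round(r["mtx"],1).tolist(),np.round(T,3).tolist())
for t in("guard_handle","guard_hinge","polisher","cap","seat"):
  print(t,[(round(d["score"],2),np.round(d["point"],4).tolist()) for d in robot.mark_of("wrist",t)[:2]])
  L=robot.trace("wrist",t);print(L and (L[0]["score"],L[0]["mask"].sum()))
```

```text
4.5333 [0.45380862 0.0206477  0.27338392] [1.02923761e+02 4.28826896e-02 1.79980546e+02] [ 0.5   0.09 -0.72  1.93  0.07  1.15 -0.01]
[[286.3, 0.0, 259.9], [0.0, 286.3, 189.9], [0.0, 0.0, 1.0]] [[-0.0, -0.963, -0.268, 0.073], [1.0, 0.0, -0.002, -0.0], [0.001, -0.268, 0.963, -0.183], [0.0, 0.0, 0.0, 1.0]]
guard_handle [(0.86, [0.4489, 0.0249, 0.1102])]
(0.77, np.int64(16665))
guard_hinge []
(0.7, np.int64(34105))
polisher [(0.88, [0.5481, 0.0404, -0.0009])]
(0.81, np.int64(33947))
cap []
[]
seat []
(0.78, np.int64(34308))
```

View pics/w1.png

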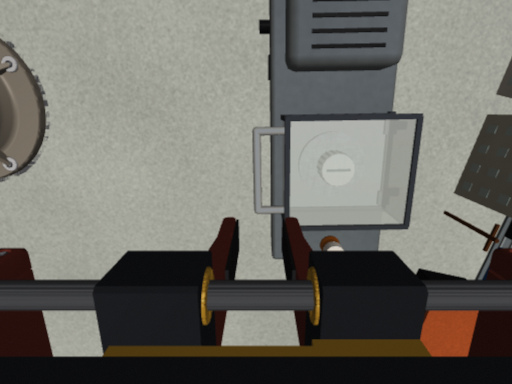

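The wrist view lines up with the polisher. The handle bar is at u≈258, v 130–210, so its middle is about 3 mm to −y of the tool. The cap shows through the guard at (338,170).

send_rows(motion=[[30,1.5,-3,30,0,0,0],[30,0,0,35,0,0,0],[30,0,0,35,0,0,0],[30,0,0,25,0,0,0],[30,0,0,20,0,0,0],[30,0,0,20,0,0,0],[30,0,0,10,0,0,0],[30,0,0,10,0,0,0],[30,0,0,0,0,0,0],[0,0,0,0,0,0,0],[0,0,0,0,0,0,0],[0,0,0,0,0,0,0],[0,0,0,0,0,0,0]], force=20)

```text
time_s: 6.17
position: [0.4502, 0.0197, 0.0888]
tcp_rot: [-0.0, 0.625, 0.781, -0.001]
contact_force: [-5.5, 0.5, 10.0]
finger_gap: 0.0051
```

send_rows(motion=[[0,0,0,0,0,0,0],[0,0,0,0,0,0,0]])

```text
time_s: 6.33
position: [0.4502, 0.0198, 0.0891]
tcp_rot: [0.0, 0.625, 0.781, -0.001]
contact_force: [-6.0, 0.1, 13.3]
finger_gap: 0.0046
```

Run:
```python
from h import *
r=robot.camera("wrist");s=robot.camera("scene")
E=s["extrinsics"];c=s["mtx"]@(E[:3,:3]@np.array([.47,.02,.12])+E[:3,3]);u,v=(c[:2]/c[2]).astype(int)
crop=cv2.resize(s["image"][v-40:v+40,u-50:u+50],(500,400),interpolation=cv2.INTER_CUBIC)
cv2.imwrite("pics/w2.png",np.hstack([cv2.resize(r["image"],(500,375))[:375][:, :300],crop[:375]]))
```

```text
(no output)
```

View pics/w2.png

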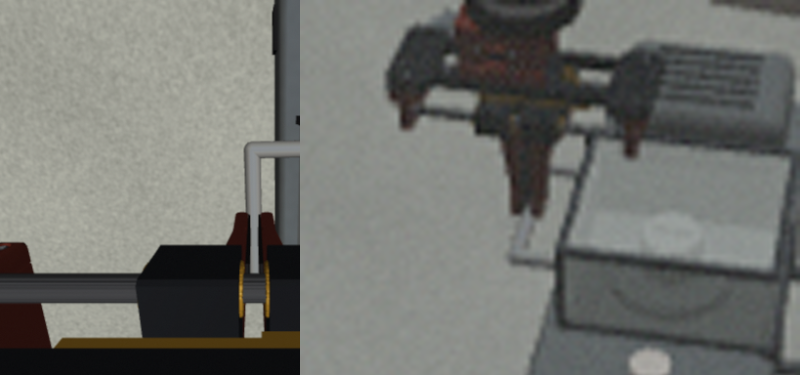

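The bar is between the fingers in both views, but a gap of 4.6 mm is too small for a 10 mm bar. I'll check the geometry before pulling.

Run:
```python
from h import *
o=robot.get_obs();p,Rt=pose(o);print(o["time_s"],p,o["contact_force"],o["moment"],o["finger_gap"],np.round(o["joint_vel"],3))
s=robot.camera("scene");E=s["extrinsics"]
def pr(P):
    c=s["mtx"]@(E[:3,:3]@P+E[:3,3]);return c[:2]/c[2]
u0,v0=pr(np.array([.47,.02,.12])).astype(int)
c0=(u0-50,v0-40)
im=cv2.resize(s["image"][v0-50:v0+30,u0-50:u0+50],(800,640),interpolation=cv2.INTER_CUBIC)[:600]
yp=np.array([-.225,.974,0]);xp=np.array([.974,.225,0])
def dot(P,col):
    q=(pr(P)-[u0-50,v0-50])*8;cv2.circle(im,tuple(int(a) for a in q),3,col,-1)
dot(p,(0,0,255));dot(p+[0,0,.019],(0,255,0));h=np.array([.4503,.0212,.107])
for k in(-.05,0,.05):dot(h+k*yp,(255,0,0))
cv2.imwrite("pics/s3.png",im)
for c in("scene","wrist"):print([(round(d["score"],2),np.round(d["point"],4).tolist()) for d in robot.mark_of(c,"guard_handle")[:1]])
```

```text
6.4333 [0.45019846 0.01976886 0.08921305] [-6.05143133 -0.57955493 12.39693893] [-2.68145660e-01  1.41633075e+00 -3.58891093e-04] 0.004872851450330772 [ 0.002 -0.001 -0.001  0.    -0.001 -0.    -0.   ]
[(0.59, [0.4505, 0.0201, 0.1075])]
[(0.64, [0.4511, 0.0242, 0.1067])]
```

View pics/s3.png

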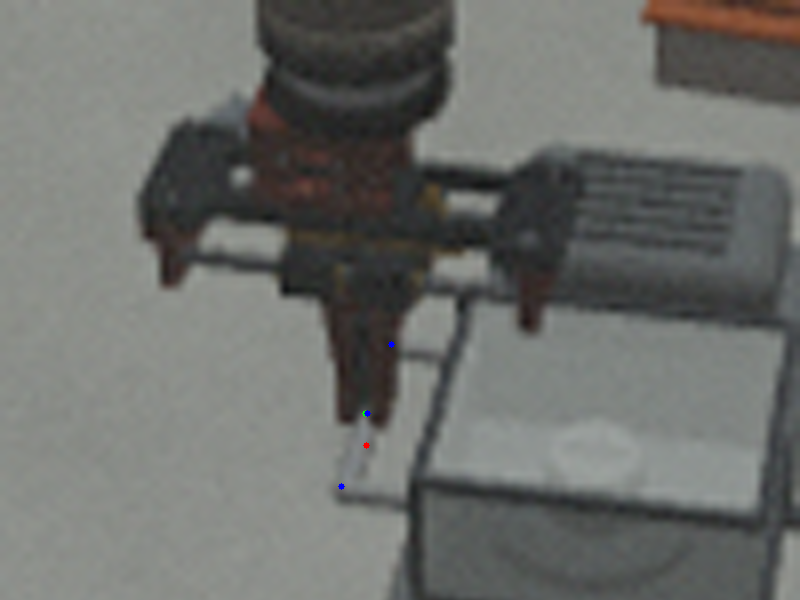

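The fingertips end almost at bar level, near v≈425 against the nominal TCP dot at 445. That means the bar is wedged at the tips, which matches the 12 N upward force. I'll open, go 10 mm deeper and re-grip.

send_rows(motion=[[30,0,0,0,0,0,0],[30,0,0,0,0,0,0],[30,0,0,0,0,0,0],[30,0,0,5,0,0,0],[30,0,0,5,0,0,0],[30,0,0,0,0,0,0]])

```text
time_s: 7.08
position: [0.4502, 0.02, 0.0771]
tcp_rot: [-0.001, 0.624, 0.781, -0.001]
contact_force: [-0.8, 0.0, -0.7]
finger_gap: 0.0262
```

send_rows(motion=[[0,0,0,0,0,0,0],[0,0,0,0,0,0,0],[0,0,0,0,0,0,0],[0,0,0,0,0,0,0],[0,0,0,0,0,0,0]], force=15)

```text
time_s: 7.5
position: [0.4501, 0.02, 0.078]
tcp_rot: [-0.0, 0.624, 0.781, -0.001]
contact_force: [-3.0, -0.2, 1.4]
finger_gap: 0.0097
```

Run:
```python
import numpy as np
r=np.hypot(180,45);f0=np.arctan2(45,-180)
th=np.radians(np.r_[0,1,np.arange(3.5,90,2.5),88.5,91,93,95,96.5,98,99,100,100.3])
P=r*np.c_[np.cos(f0-th),np.sin(f0-th)];d=np.diff(P,axis=0)
for i in range(len(d)):print([0,0,round(d[i,0],1),round(-d[i,1],1),0,0,0],end=", " if (i+1)%20 else "\n\n")
```

```text
[0, 0, np.float64(0.8), np.float64(-3.1), 0, 0, 0], [0, 0, np.float64(2.3), np.float64(-7.8), 0, 0, 0], [0, 0, np.float64(2.6), np.float64(-7.7), 0, 0, 0], [0, 0, np.float64(2.9), np.float64(-7.5), 0, 0, 0], [0, 0, np.float64(3.3), np.float64(-7.4), 0, 0, 0], [0, 0, np.float64(3.6), np.float64(-7.3), 0, 0, 0], [0, 0, np.float64(3.9), np.float64(-7.1), 0, 0, 0], [0, 0, np.float64(4.2), np.float64(-6.9), 0, 0, 0], [0, 0, np.float64(4.5), np.float64(-6.7), 0, 0, 0], [0, 0, np.float64(4.8), np.float64(-6.5), 0, 0, 0], [0, 0, np.float64(5.1), np.float64(-6.3), 0, 0, 0], [0, 0, np.float64(5.3), np.float64(-6.1), 0, 0, 0], [0, 0, np.float64(5.6), np.float64(-5.8), 0, 0, 0], [0, 0, np.float64(5.9), np.float64(-5.6), 0, 0, 0], [0, 0, np.float64(6.1), np.float64(-5.3), 0, 0, 0], [0, 0, np.float64(6.3), np.float64(-5.1), 0, 0, 0], [0, 0, np.float64(6.5), np.float64(-4.8), 0, 0, 0], [0, 0, np.float64(6.7), np.float64(-4.5), 0, 0, 0], [0, 0, np.float64(6.9), np.float64(-4.2), 0, 0, 0], [0, 0, np.float64(7.1), np.float64(-3.9), 0, 0, 0]

[0, 0, np.float64(7.3), np.float64(-3.6), 0, 0, 0], [0, 0, n
[... 526 characters left out ...]
t64(8.1), np.float64(0.2), 0, 0, 0], [0, 0, np.float64(8.1), np.float64(0.5), 0, 0, 0], [0, 0, np.float64(8.0), np.float64(0.9), 0, 0, 0], [0, 0, np.float64(8.0), np.float64(1.2), 0, 0, 0], [0, 0, np.float64(7.9), np.float64(1.6), 0, 0, 0], [0, 0, np.float64(0.0), np.float64(-0.0), 0, 0, 0], [0, 0, np.float64(7.9), np.float64(1.9), 0, 0, 0], [0, 0, np.float64(6.2), np.float64(1.8), 0, 0, 0], [0, 0, np.float64(6.2), np.float64(2.0), 0, 0, 0]

[0, 0, np.float64(4.6), np.float64(1.6), 0, 0, 0], [0, 0, np.float64(4.5), np.float64(1.8), 0, 0, 0], [0, 0, np.float64(3.0), np.float64(1.2), 0, 0, 0], [0, 0, np.float64(3.0), np.float64(1.3), 0, 0, 0], [0, 0, np.float64(0.9), np.float64(0.4), 0, 0, 0],
```

send_rows(motion=[[0,0,0.8,-3.1,0,0,0],[0,0,2.3,-7.8,0,0,0],[0,0,2.6,-7.7,0,0,0],[0,0,2.9,-7.5,0,0,0],[0,0,3.3,-7.4,0,0,0],[0,0,3.6,-7.3,0,0,0],[0,0,3.9,-7.1,0,0,0],[0,0,4.2,-6.9,0,0,0],[0,0,4.5,-6.7,0,0,0],[0,0,4.8,-6.5,0,0,0]])

```text
time_s: 8.33
position: [0.4813, 0.0277, 0.147]
tcp_rot: [-0.001, 0.624, 0.781, -0.001]
contact_force: [-8.3, 0.3, 3.3]
finger_gap: 0.0095
```

send_rows(motion=[[0,0,5.1,-6.3,0,0,0],[0,0,5.3,-6.1,0,0,0],[0,0,5.6,-5.8,0,0,0],[0,0,5.9,-5.6,0,0,0],[0,0,6.1,-5.3,0,0,0],[0,0,6.3,-5.1,0,0,0],[0,0,6.5,-4.8,0,0,0],[0,0,6.7,-4.5,0,0,0],[0,0,6.9,-4.2,0,0,0],[0,0,7.1,-3.9,0,0,0]])

```text
time_s: 9.17
position: [0.5439, 0.0424, 0.1998]
tcp_rot: [0.0, 0.624, 0.781, 0.001]
contact_force: [-3.7, 3.3, 4.3]
finger_gap: 0.0096
```

Run:
```python
from h import *
o=robot.get_obs();print(pose(o)[0],np.round(o["contact_force"],1),np.round(o["joint_pos"],2))
s=robot.camera("scene");cv2.imwrite("pics/s4.png",cv2.resize(s["image"][100:260,180:380],(750,600),interpolation=cv2.INTER_CUBIC))
print([(round(d["score"],2),np.round(d["point"],4).tolist()) for d in robot.mark_of("scene","guard_handle")[:1]])
```

```text
[0.54394465 0.04244756 0.1997757 ] [-3.7  3.3  4.3] [ 0.37  0.34 -0.69  1.83  0.25  1.05 -0.19]
[(0.8, [0.5476, 0.0434, 0.2259])]
```

View pics/s4.png

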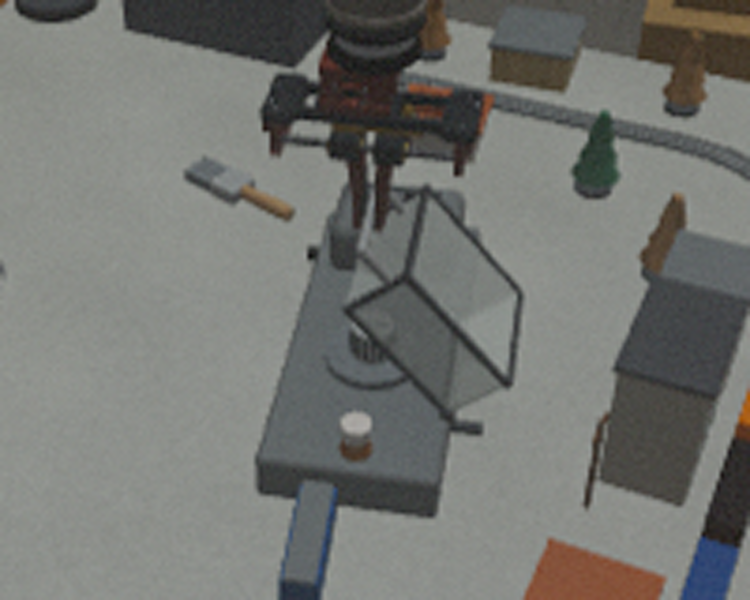

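The guard is about halfway up, with the handle held at (375,200) and the cap showing at (365,345). I'll continue along the arc.

send_rows(motion=[[0,0,7.3,-3.6,0,0,0],[0,0,7.4,-3.3,0,0,0],[0,0,7.5,-2.9,0,0,0],[0,0,7.7,-2.6,0,0,0],[0,0,7.8,-2.3,0,0,0],[0,0,7.9,-1.9,0,0,0],[0,0,7.9,-1.6,0,0,0],[0,0,8,-1.2,0,0,0],[0,0,8,-0.9,0,0,0],[0,0,8.1,-0.5,0,0,0],[0,0,8.1,-0.2,0,0,0],[0,0,8.1,0.2,0,0,0],[0,0,8.1,0.5,0,0,0],[0,0,8,0.9,0,0,0],[0,0,8,1.2,0,0,0],[0,0,7.9,1.6,0,0,0]])

```text
time_s: 10.6
position: [0.6665, 0.0682, 0.2139]
tcp_rot: [0.0, 0.625, 0.781, -0.0]
contact_force: [-0.7, 3.5, 0.7]
finger_gap: 0.0094
```

send_rows(motion=[[0,0,7.9,1.9,0,0,0],[0,0,6.2,1.8,0,0,0],[0,0,6.2,2,0,0,0],[0,0,4.6,1.6,0,0,0],[0,0,3,1.2,0,0,0],[0,0,1.5,0.6,0,0,0]])

```text
time_s: 11.1
position: [0.6948, 0.0746, 0.2049]
tcp_rot: [0.0, 0.625, 0.781, -0.0]
contact_force: [-0.2, 1.5, -0.7]
finger_gap: 0.0097
```

send_rows(motion=[[0,0,1.5,0.6,0,0,0],[0,0,1.5,0.6,0,0,0],[0,0,1.5,0.6,0,0,0],[0,0,1,0.4,0,0,0],[0,0,0,0,0,0,0]])

```text
time_s: 11.52
position: [0.6998, 0.0758, 0.2028]
tcp_rot: [0.0, 0.625, 0.781, -0.0]
contact_force: [0.1, -0.3, -2.7]
finger_gap: 0.0095
```

send_rows(motion=[[0,0,1,0.4,0,0,0],[0,0,1,0.4,0,0,0],[0,0,0,0,0,0,0]])

```text
time_s: 11.77
position: [0.7003, 0.0759, 0.2026]
tcp_rot: [-0.001, 0.625, 0.781, -0.002]
contact_force: [-7.0, -2.0, 3.9]
finger_gap: 0.0095
```

The stop is reached: the force rose to 7 N and the arm stopped advancing, 257 mm along x, as predicted. Next I release and move above the cap, with the jaws across the polisher's y axis.

send_rows(motion=[[30,0,-0.5,0,0,0,0],[30,0,0,0,0,0,0],[30,0,0,0,0,0,0],[30,0,0,0,0,0,0],[30,0,0,-15,0,0,0],[30,0,0,-30,0,0,0],[30,0,0,-30,0,0,0],[30,0,0,-25,0,0,0]])

```text
time_s: 12.43
position: [0.7016, 0.0769, 0.3044]
tcp_rot: [0.0, 0.624, 0.781, 0.001]
contact_force: [-0.6, 0.3, 0.5]
finger_gap: 0.0261
```

send_rows(motion=[[30,0,-31,0,0,0,0],[30,0,-31,0,0,0,0],[30,0,-31,0,0,0,0],[30,0,-31,0,0,0,0],[30,0,-29,0,0,0,0],[80,0,0,0,0,0,-0.121],[80,0,0,0,0,0,-0.121],[80,0,0,0,0,0,-0.121],[80,0,0,0,0,0,-0.121],[80,0,0,0,0,0,-0.121],[80,0,0,0,0,0,-0.121],[80,0,0,0,0,0,-0.121],[80,0,0,0,0,0,-0.121],[80,0,0,0,0,0,-0.121],[80,0,0,0,0,0,-0.121],[80,0,0,0,0,0,-0.121],[80,0,0,0,0,0,-0.121],[80,0,0,0,0,0,-0.119],[80,0,0,0,0,0,0],[80,0,0,0,0,0,0]])

```text
time_s: 14.1
position: [0.5521, 0.043, 0.3023]
tcp_rot: [0.0, -0.109, 0.994, 0.0]
contact_force: [-0.3, -0.4, -0.5]
finger_gap: 0.0702
```

Run:
```python
from h import *
o=robot.get_obs();p,Rt=pose(o);print(o["time_s"],p,np.degrees(Rt.as_euler("ZYX")),np.round(o["joint_pos"],2),o["contact_force"])
r=robot.camera("wrist");s=robot.camera("scene")
a=cv2.resize(r["image"],(400,300));b=cv2.resize(s["image"][100:250,180:380],(400,300),interpolation=cv2.INTER_CUBIC);cv2.imwrite("pics/w5.png",np.hstack([a,b]))
for c in("wrist","scene"):
 for t in("cap","seat","guard_handle","guard_hinge"):
  print(c,t,[(round(d["score"],2),np.round(d["point"],4).tolist()) for d in robot.mark_of(c,t)[:1]])
L=robot.trace("wrist","cap")
if L:
  ys,xs=np.nonzero(L[0]["mask"]);print(L[0]["score"],xs.min(),xs.max(),ys.min(),ys.max(),xs.mean(),ys.mean())
```

```text
14.1 [0.552129   0.04295758 0.30234264] [-1.67478459e+02  2.39103506e-02  1.79982774e+02] [ 0.58  0.33 -0.97  1.67  0.28  1.29  1.35] [-0.26952896 -0.44912459 -0.5276601 ]
wrist cap [(0.82, [0.547, 0.0443, 0.0708])]
wrist seat [(0.76, [0.5486, 0.0431, 0.0729])]
wrist guard_handle [(0.71, [0.7012, 0.0845, 0.2342])]
wrist guard_hinge [(0.78, [0.6278, 0.0584, 0.0631])]
scene cap [(0.62, [0.5448, 0.0406, 0.0664])]
scene seat [(0.74, [0.5485, 0.0432, 0.0707])]
scene guard_handle [(0.58, [0.7014, 0.0816, 0.2315])]
scene guard_hinge [(0.84, [0.623, 0.0615, 0.0639])]
0.78 246 275 146 178 260.2209595959596 161.9090909090909
```

View pics/w5.png

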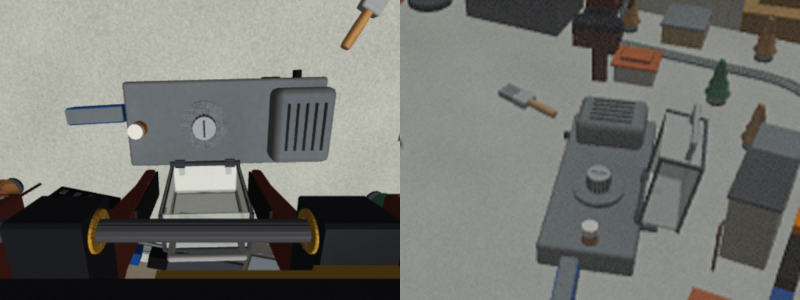

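The scene half shows the guard standing open on its stop at (670,150). In the wrist half the cap slot is at (204,128), which puts the cap about 3.6 mm along tool +x. I'll centre on it and descend, watching the force.

send_rows(motion=[[80,3.6,0,30,0,0,0],[80,0,0,40,0,0,0],[80,0,0,40,0,0,0],[80,0,0,40,0,0,0],[80,0,0,30,0,0,0],[80,0,0,20,0,0,0],[80,0,0,12,0,0,0],[80,0,0,8,0,0,0],[80,0,0,4,0,0,0],[80,0,0,0,0,0,0]])

```text
time_s: 15.48
position: [0.5488, 0.0423, 0.0785]
tcp_rot: [0.0, -0.111, 0.994, 0.0]
contact_force: [-0.1, -1.0, -0.3]
finger_gap: 0.0707
```

Run:
```python
from h import *
o=robot.get_obs();p,Rt=pose(o);print(o["time_s"],p,o["contact_force"])
s=robot.camera("scene");E=s["extrinsics"]
def pr(P):
    c=s["mtx"]@(E[:3,:3]@P+E[:3,3]);return c[:2]/c[2]
u,v=pr(p).astype(int);u-=40;v-=36
im=cv2.resize(s["image"][v:v+60,u:u+80],(800,600),interpolation=cv2.INTER_CUBIC)
for P,c in((p,(0,0,255)),(p+[0,0,.019],(0,255,0)),(np.array([.5486,.0428,.104]),(255,0,0))):
    q=(pr(P)-[u,v])*10;cv2.circle(im,tuple(int(x) for x in q),4,c,-1)
cv2.imwrite("pics/s6.png",im)
```

```text
15.4833 [0.54883272 0.04227202 0.07845925] [-0.12946564 -1.04470015 -0.30489181]
```

View pics/s6.png

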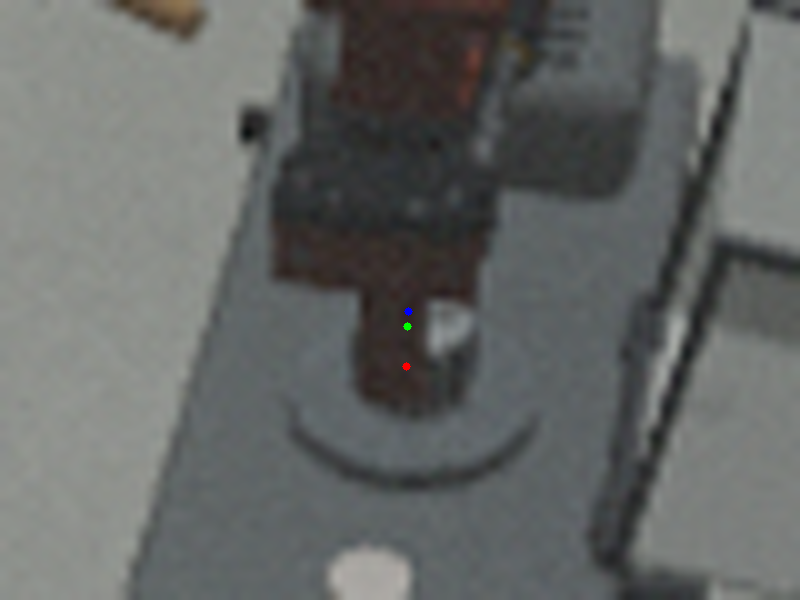

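The front fingertip shows about 10 mm above the nominal TCP again. I'll go 8 mm lower before gripping, watching for contact.

send_rows(motion=[[80,0,0,2,0,0,0],[80,0,0,2,0,0,0],[80,0,0,2,0,0,0],[80,0,0,2,0,0,0],[80,0,0,0,0,0,0]])

```text
time_s: 15.95
position: [0.5483, 0.042, 0.0701]
tcp_rot: [-0.0, -0.111, 0.994, -0.0]
contact_force: [0.6, -1.0, 0.4]
finger_gap: 0.0702
```

send_rows(motion=[[30,0,0,0,0,0,0],[30,0,0,0,0,0,0],[30,0,0,0,0,0,0],[30,0,0,0,0,0,0],[30,0,0,0,0,0,0],[30,0,0,0,0,0,0]], force=25)

```text
time_s: 16.45
position: [0.5485, 0.0423, 0.0703]
tcp_rot: [0.0, -0.111, 0.994, 0.0]
contact_force: [-0.4, 0.1, 0.5]
finger_gap: 0.0415
```

```bash
python3 -c "
from h import *
o=robot.get_obs();print(np.round(o['contact_force'],2),np.round(o['moment'],3),o['finger_gap'],o['joint_pos'][6],o['tau'][6])"
```

```text
[-0.39  0.06  0.48] [ 0.147 -0.087  0.032] 0.04146929468790188 1.129734983001773 0.008684421773068607
```

send_rows(motion=[[30,0,0,0,0,0,-0.06],[30,0,0,0,0,0,-0.06],[30,0,0,0,0,0,-0.06],[30,0,0,0,0,0,-0.06],[30,0,0,0,0,0,0]])

```text
time_s: 16.87
position: [0.5486, 0.0421, 0.0703]
tcp_rot: [0.0, -0.23, 0.973, 0.0]
contact_force: [-0.8, -0.6, 1.2]
finger_gap: 0.0416
```

```bash
python3 -c "
from h import *
o=robot.get_obs();print(np.round(o['contact_force'],2),np.round(o['moment'],3),o['finger_gap'],o['joint_pos'][6],o['tau'][6],np.degrees(pose(o)[1].as_euler('ZYX')))"
```

```text
[-0.78 -0.58  1.21] [ 0.07  -0.151  0.014] 0.04155699933071496 1.3388112381283446 0.7065253704786301 [-1.53405124e+02  9.12976520e-03  1.79994937e+02]
```

send_rows(motion=[[30,0,0,0,0,0,-0.09],[30,0,0,0,0,0,-0.09],[30,0,0,0,0,0,-0.09]])

```text
time_s: 17.12
position: [0.5486, 0.0421, 0.0704]
tcp_rot: [0.0, -0.359, 0.933, -0.0]
contact_force: [0.2, -0.1, -0.0]
finger_gap: 0.0416
```

```bash
python3 -c "
from h import *
o=robot.get_obs();print(np.round(o['contact_force'],2),np.round(o['moment'],3),o['finger_gap'],o['joint_pos'][6],np.round(o['tau'],2),np.degrees(pose(o)[1].as_euler('ZYX')))
r=robot.camera('wrist');cv2.imwrite('pics/w7.png',r['image'])
L=robot.trace('wrist','cap');print(L and L[0]['mask'].sum())"
```

```text
[ 0.16 -0.14 -0.01] [ 0.095 -0.163  0.033] 0.04161347005933838 1.572407518897279 [ -0.98 -49.51 -11.8  -19.47  -0.21  -0.07  -1.24] [-1.37918912e+02  3.74387476e-03 -1.79983884e+02]
4734
```

View pics/w7.png

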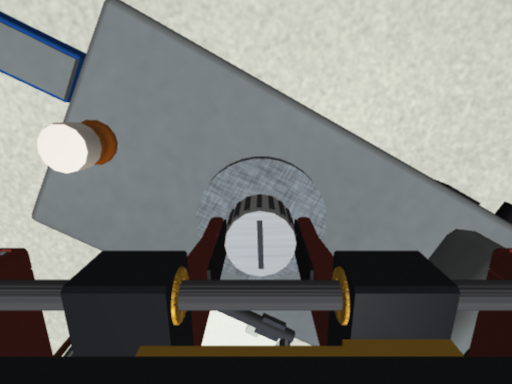

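The slot at (260,245) is still vertical in the tool frame after 30° of counter-clockwise turning. The cap turns with the grip, so the thread is right-hand. I'll ratchet once to keep the gripper body away from the guard.

send_rows(motion=[[30,0,0,0,0,0,-0.115],[30,0,0,0,0,0,-0.115],[30,0,0,0,0,0,0],[65,0,0,0,0,0,0],[65,0,0,0,0,0,0],[65,0,0,0,0,0,0],[65,0,0,0,0,0,0],[65,0,0,0,0,0,0.12],[65,0,0,0,0,0,0.12],[65,0,0,0,0,0,0.12],[65,0,0,0,0,0,0.12],[65,0,0,0,0,0,0.12],[65,0,0,0,0,0,0.12],[65,0,0,0,0,0,0.12],[65,0,0,0,0,0,0.12],[65,0,0,0,0,0,0.12],[65,0,0,0,0,0,0.12],[65,0,0,0,0,0,0.12],[65,0,0,0,0,0,0]])

```text
time_s: 18.8
position: [0.5485, 0.0424, 0.0705]
tcp_rot: [0.0, 0.18, 0.984, -0.0]
contact_force: [0.9, 0.4, 0.1]
finger_gap: 0.0566
```

send_rows(motion=[[30,0,0,0,0,0,0],[30,0,0,0,0,0,0],[30,0,0,0,0,0,0],[30,0,0,0,0,0,0],[30,0,0,0,0,0,0],[30,0,0,0,0,0,-0.1],[30,0,0,0,0,0,-0.1],[30,0,0,0,0,0,-0.1],[30,0,0,0,0,0,-0.1],[30,0,0,0,0,0,-0.1],[30,0,0,0,0,0,-0.1],[30,0,0,0,0,0,-0.1],[30,0,0,0,0,0,-0.1],[30,0,0,0,0,0,-0.1],[30,0,0,0,0,0,-0.1],[30,0,0,0,0,0,0]], force=25)

```text
time_s: 20.13
position: [0.5489, 0.0422, 0.0702]
tcp_rot: [0.0, -0.317, 0.948, 0.0]
contact_force: [1.2, 0.2, 1.0]
finger_gap: 0.0417
```

```bash
python3 -c "
from h import *
o=robot.get_obs();print(np.round(o['contact_force'],2),np.round(o['moment'],3),o['finger_gap'],o['joint_pos'][6],np.degrees(pose(o)[1].as_euler('ZYX')))
r=robot.camera('wrist');cv2.imwrite('pics/w8.png',r['image'])"
```

```text
[1.21 0.21 0.99] [ 0.16  -0.296  0.041] 0.04167319726362675 1.4958134714221645 [-1.43003367e+02  5.39907383e-02  1.79975374e+02]
```

View pics/w8.png

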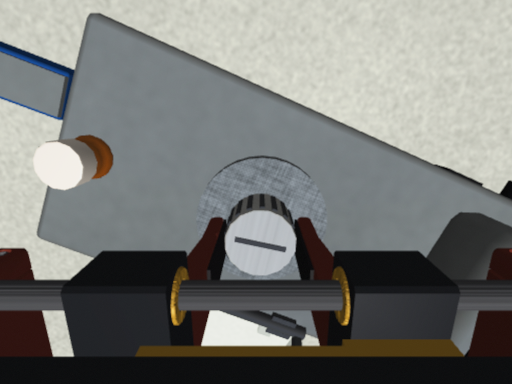

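The slot now runs from (235,240) to (285,249), so the cap has turned about 100° in total. Lifting now, gently at first.

send_rows(motion=[[30,0,0,-2,0,0,0],[30,0,0,-3,0,0,0],[30,0,0,0,0,0,0]])

```text
time_s: 20.43
position: [0.5486, 0.0423, 0.0758]
tcp_rot: [0.0, -0.315, 0.949, -0.0]
contact_force: [-0.2, 1.5, 0.2]
finger_gap: 0.0416
```

send_rows(motion=[[30,0,0,-6,0,0,0],[30,0,0,-9,0,0,0],[30,0,0,-12,0,0,0],[30,0,0,-15,0,0,0],[30,0,0,-15,0,0,0],[30,0,0,-15,0,0,0],[30,0,0,-12,0,0,0],[30,0,0,-7,0,0,0],[30,0,0,-4,0,0,0],[30,0,0,0,0,0,0],[30,0,0,0,0,0,0],[30,0,0,0,0,0,0]])

```text
time_s: 21.43
position: [0.548, 0.0419, 0.1695]
tcp_rot: [-0.001, -0.316, 0.949, 0.0]
contact_force: [0.1, -0.1, -0.7]
finger_gap: 0.0412
```

Run:
```python
from h import *
o=robot.get_obs();print(o["time_s"],pose(o)[0],np.round(o['contact_force'],2),o['finger_gap'],np.round(o["joint_vel"],3))
s=robot.camera("scene");r=robot.camera("wrist")
b=cv2.resize(s["image"][80:260,170:400],(460,360),interpolation=cv2.INTER_CUBIC);a=cv2.resize(r["image"],(340,255));c=np.zeros((360,340,3),np.uint8);c[:255]=a
cv2.imwrite("pics/f9.png",np.hstack([b,c]))
for cm in("scene","wrist"):
 for t in("cap","seat","guard_handle","paste_jar","wagon"):print(cm,t,[(round(d["score"],2),np.round(d["point"],4).tolist()) for d in robot.mark_of(cm,t)[:1]])
```

```text
21.4333 [0.54796332 0.04190012 0.16954759] [ 0.12 -0.13 -0.74] 0.041180809039820854 [-0.003  0.004  0.     0.001 -0.001  0.     0.   ]
scene cap [(0.62, [0.5461, 0.0389, 0.1688])]
scene seat [(0.97, [0.5516, 0.0416, 0.0714])]
scene guard_handle [(0.93, [0.7005, 0.0832, 0.2322])]
scene paste_jar [(0.52, [0.5817, -0.0777, 0.0588])]
scene wagon [(0.65, [0.5816, -0.1642, -0.0026])]
wrist cap [(0.76, [0.5464, 0.0409, 0.1721])]
wrist seat [(0.86, [0.5474, 0.0459, 0.072])]
wrist guard_handle []
wrist paste_jar [(0.58, [0.5817, -0.077, 0.0583])]
wrist wagon [(0.58, [0.5779, -0.1675, 0.0006])]
```

View pics/f9.png

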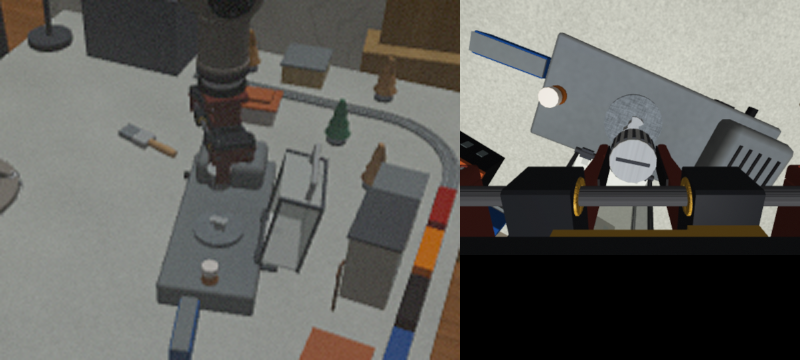

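The spindle is bare at (218,225), the guard is open at (300,190), and the cap is held upright about 99 mm above the seat with nothing touching it. Handing in.

```bash
python3 -c "
from workcell import robot
print(robot.job_done())"
```

```text
the job is handed in; nothing more can be done
None
```

I opened the guard, unscrewed the cap and lifted it off, and handed the job in at about 21.6 s with the cap still in the gripper.

- **Guard:** I took it by the handle along its arc to the stop, where the force rose to about 7 N, and let go there. The last picture shows it still standing open, with the handle about where the stop should put it.
- **Thread:** The cap turned freely counter-clockwise on the first try, so the thread is right-hand. I did not need to try the other way. I turned it about 100° in two strokes, re-gripping once so the gripper stayed clear of the guard.
- **Cap:** It came off with no noticeable resistance. It is held upright at 25 N of grip, about 99 mm above its seat by the arm's reading. The networks put its underside at z = 0.169–0.172 m against a seat at 0.07 m. The outside force reads under 1 N.
- **Other things:** Nothing else was touched. The networks put the jar and wagon within about 4 mm of where they started, which is within their error. I did not re-measure the other bystanders.

**Mismatches:**
- The fingertips sit about 10 mm higher than the stated TCP. My first handle grip therefore caught only the tips, with a 5 mm gap and 13 N, so I re-gripped 10 mm deeper and lowered the cap grip by 8 mm.
- One early top-camera reading of the handle was clearly wrong, and I ignored it.

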